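Take the finished transformer out of the bench vice

ROBOT

A 6-joint arm with a two-finger parallel gripper is mounted at the origin on a cart in front of the work surface, level with it; the furniture and walls round the work are solid. World frame = base frame: x ahead of the robot, y to its left, z up, the work surface at z = 0. Lengths are in mm, angles in degrees, forces in N, time in s.
With the tool pointing down it reaches from about 275 to 775 mm from the base axis. Payload 14.6 kg.
Tool frame: the origin (TCP) lies at the very end of the fingers, on their centre line; the grasp point (between the pads) lies 19 mm behind it; z points along the fingers, y is the line along which they close (so a half turn about z gives the same grasp; the last joint's range is limited). The gripper opens to 85 mm and grips with 20 to 120 N. Pads are 22 mm wide; open, the fingers measure 114 mm over their backs; the gripper's body (76 mm by 85 mm) begins 54 mm behind the grasp point. The pads swing forward as they close: fully open they stand 13 mm farther back than shut.
Start: joints at [-80.002, 15.075, -2.767, 72.158, 0, 81.102], TCP at [170.017, -496.712, 231.278] pointing down, gripper open.
Joint ranges: [-151.79, 151.79], [-50.71, 97.33], [-67.44, 78.34], [-121.81, 120.89], [-77.56, 73.72], [-180, 180]. Speed limits (degrees/s): [108.29, 108.29, 147.25, 159.86, 180, 180].

INTERFACE

Orientations are given as [roll, pitch, yaw] about the fixed x, y, z axes, in that order (R = Rz(yaw) Ry(pitch) Rx(roll)).
In Python, from station import r gives the robot as it stands.
- The arm moves only by the tool step_arm, never from a script. Its argument "commands" is a list of rows, each a list of 2 entries, a list of its own where there are three numbers: the shift along the world's x, y, z as a fraction of full scale, then the turn about the world's z as a fraction of full scale. A call has exactly 10 rows; each row is the pose to reach, as a shift and turn from the pose commanded when the call began, turning the shorter way round; what a row does not reach only later rows make up. Full scale, the value 1, is 0.2 m for a shift and 180 degrees for a turn. A row lasts 1/10 s, in which the tool goes at most 50 mm and 8.59 degrees, less where a joint would pass 70% of its speed; a pose out of reach is approached as far as the arm can. A call with a number of a shift or a turn outside -1 to 1 is refused whole. A call with a gripper value outside its range is refused whole. "gripper" is the closure in counts, from 0 (fully open) to 255 (shut), set as the call begins (left out, the last holds). The fingers move at their own pace and stop on an object; the grip force is fixed at half the most. Time passes only in rows, so rows that repeat a pose let the fingers close, or fill a call up. It gives the time, the measured TCP pose, the force, the opening and the grip force at its end, in the units of the state.
- r.get_obs(): the state, without advancing time (a new reading comes with each control period).
- r.grab_frame(name): name is "scene" or "top"; returns a dict with "image" (400x640x3 uint8, red, green, blue), "camera_matrix" (3x3 intrinsics, pixels), "k1" (the pictures are not rectified: a ray, as slopes to the right and down, at radius r is drawn at 1 + k1 r^2 times it, then the intrinsics apply), "xyz" and "rotation" of the camera in the world. Camera axes: x right, y down, z forward; pixel columns grow to the right and rows downward; lengths in mm; the calibration is good to about 2 mm. A picture is of the moment at which its call begins. There is no depth.
- r.sign_off(): hands the job in; it is judged then, once.
The state is a dict: "time_s": time; "joint_positions": joint angles; "qvel": joint speeds; "effort": joint torques, N m; "position": TCP position; "ee_rot": TCP orientation; "contact_force": force on the tool from outside, world axes, zero at the start; "torque": the same for the moment, N m; "opening": opening from 0.0 (shut) to 1.0 (fully open); "grasp_force": force on a finger pad.
Only numpy, scipy, OpenCV 4.12 (cv2) and the standard library are available. Lean on these libraries where they do the work, as an engineer would, in place of code of your own. Each camera call takes 0.05 s, during which the arm holds its last target. There are 200 camera calls.

TASK

The transformer held in the small steel bench vice is finished. Pull the vice's sliding jaw by its knob all the way open, lift the transformer out, and set it down gently, upright on its foot, inside the open grey tray, holding it until it is down. Leave the jaw open.

Things in the scene. Friction and masses are not known exactly. Their poses are not given: they have to be found in the camera images.
- vice_jaw (a joint): Opening of the sliding jaw of the small steel vice fixed on the bench (dark base 180 x 90 mm), in m: 0 closed on the transformer, 0.040 fully open at its stop. Slides level with about 3 N friction and stays where left; no spring or lock. Both jaws are 70 mm wide, tops 36 to 38 mm above the bench; only the sliding one has a black knob. Closed, its lip overlaps the transformer's foot by 6 mm.
- jaw_knob (a point): Point on the axis of the upright black knob on the sliding jaw, 64 mm above the bench, good to grip. Knob: cylinder 22 mm across, from 44 to 80 mm above the bench. The frame moves with the jaw: the jaw opens along its -x (level, roughly towards the robot), y runs across the vice, z is up. Jaw closed, the transformer's centre is 52 mm away along +x; the knob's y sides are free.
- transformer: Transformer in the vice (not its twin on the bench behind the tray), 0.2 to 0.4 kg. Origin: centre of its underside, 22 mm above the bench; z up. Foot 44 (x) x 54 (y) x 3 mm, its x edges between the jaws; core 20 (x) x 48 (y) mm, 43 mm high over the underside, end faces y = +-24 mm free to grip from above; winding 40 (x) x 28 (y) mm, 10 to 36 mm up.
- tray: Open, empty grey rectangular tray standing loose on the bench, 130 (x) x 150 (y) mm, 22 mm high, walls and floor 4 mm thick, 0.6 kg. Origin: centre of its underside; z is up.

How it is judged (in metres and radians):
On the way, in this order (a step that is already met when the one before it is completed fails the run):
1. the sliding jaw is pulled open at least 30 mm while the transformer still stands in the vice (value of joint vice_jaw above 0.03 m and height (world z) of transformer below 0.03 m), for 0.2 s.
2. the transformer is lifted clear of the vice (underside more than 50 mm above the bench), the jaw open (value of joint vice_jaw above 0.03 m and height (world z) of transformer above 0.05 m), for 0.1 s.
3. the transformer is lowered into the tray to within 12 mm of its floor while still held (x of transformer in the frame of tray between -0.045 and 0.045 m and y of transformer in the frame of tray between -0.052 and 0.052 m and z of transformer in the frame of tray below 0.016 m and contact force between transformer and the fingers above 0.5 N), for 0.1 s.
At the end, for the whole second after the job is handed in: The transformer stands upright (within 10 degrees) on the floor of the tray, wholly inside its walls, at rest and released; the tray stands on the bench; the vice's jaw is still open by at least 30 mm (x of transformer in the frame of tray between -0.045 and 0.045 m and y of transformer in the frame of tray between -0.052 and 0.052 m and z of transformer in the frame of tray below 0.01 m and angle between transformer's own z axis and vertical below 0.17 rad and angle between tray's own z axis and vertical below 0.1 rad and linear speed of transformer below 0.02 m/s and height (world z) of tray below 0.01 m and value of joint vice_jaw above 0.03 m); the robot touches nothing.
It also fails if it takes over 54 s, if anything falls off the work surface, if the arm or the gripper's body presses on something with over 40 N, if the wrist force passes 120 N, or if a joint passes its speed limit or range.

## Working session

There is one attempt and no reset: what is moved stays moved. The work goes in short steps, Python scripts to look and compute and a tool call to move; the robot and the scene stay as the last step left them, time stands still between calls to the robot, and variables do not carry over. Pictures are saved under pics/ and viewed, at most 10 in all, crops included, and the job is handed in when it is done.

Besides the shell and the picture viewer there is one more tool, called after "Call:" by a JSON object that holds its "name" and its "arguments", one argument or row to a line. step_arm: Moves the arm, as the interface text tells. Its arguments: {"type":"object","properties":{"commands":{"type":"array"},"gripper":{"type":"number"}},"required":["commands"]}

```bash
mkdir -p pics
python3 - <<'E'
from station import r
import cv2,pickle
d={}
for n in("scene","top"):
    f=r.grab_frame(n);d[n]=f
    cv2.imwrite(f"pics/{n}0.png",f["image"][:,:,::-1]);print(n,f["camera_matrix"],f["k1"],f["xyz"],f["rotation"])
pickle.dump(d,open("f0.pkl","wb"));o=r.get_obs();print(o)
E
```

```text
scene [[514.11670726   0.         321.43378809]
 [  0.         514.11670726 194.67321072]
 [  0.           0.           1.        ]] 0.04143782552193156 [168.88851708 618.79978831 517.49451186] [-122.53390897    1.12104828 -149.2475149 ]
top [[497.46024504   0.         316.45489693]
 [  0.         497.46024504 198.59546369]
 [  0.           0.           1.        ]] -0.04948720043790082 [431.35647153   6.71266426 943.93400574] [-170.44719894    0.94087559  -88.49669005]
{'time_s': 0.1, 'joint_positions': array([-8.00036224e+01,  1.50959253e+01, -2.79843094e+00,  7.21578232e+01,
       -9.25870293e-04,  8.11025276e+01]), 'qvel': array([-0.06875039,  0.10086632,  0.16104032,  0.02171482, -0.05545561,
        0.01171116]), 'effort': array([ 3.04233530e-03, -6.38576531e+01,  3.85066152e+01,  9.95560637e-03,
       -5.48571825e-05, -3.88397048e-07]), 'position': array([ 169.95848064, -496.48560535,  230.88556598]), 'ee_rot': array([-1.79948305e+02, -7.15570092e-03,  1.88938473e+01]), 'contact_force': array([-0.28931578,  0.88005079,  0.03958079]), 'torque': array([ 0.00148521,  0.00043534, -0.00040035]), 'grasp_force': 0.0, 'opening': 1.000042062195513}
```

View pics/scene0.png

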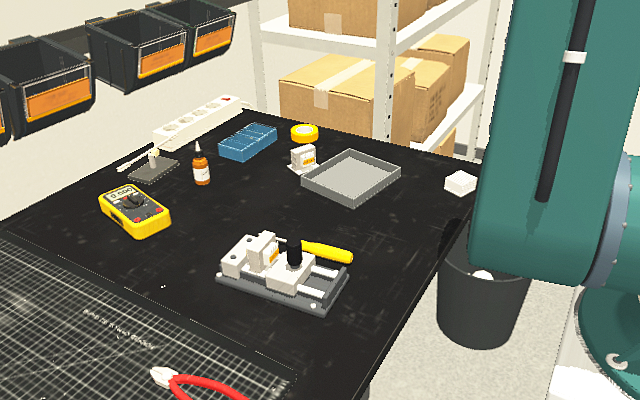

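View pics/top0.png

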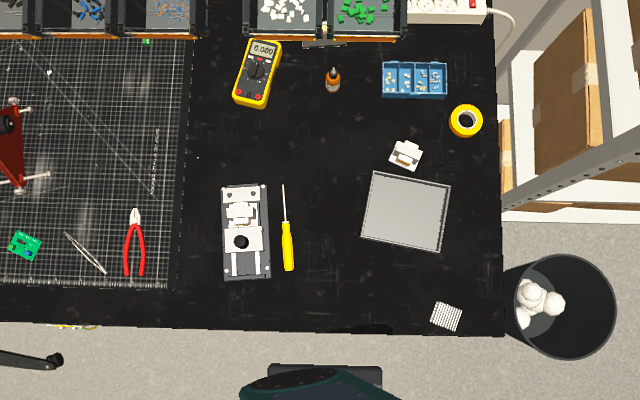

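The top view shows the vice at about (245,232), its knob at (241,241) and the transformer at (241,213). The tray is at (405,211), and the twin at (406,153) is to be left alone. In the scene view the knob is at (294,253), the transformer at (264,253) and the tray at (350,177). I'll enlarge both views and take masks.

```bash
cat > h.py <<'E'
import numpy as np,cv2
from scipy.spatial.transform import Rotation as R
def ray(f,uv):
    K=f["camera_matrix"];uv=np.array(uv,float).reshape(-1,2)
    d=(uv-K[:2,2])/[K[0,0],K[1,1]];s=d.copy()
    for _ in range(20): s=d/(1+f["k1"]*(s**2).sum(1,keepdims=True))
    v=np.c_[s,np.ones(len(s))]@R.from_euler('xyz',f["rotation"],degrees=True).as_matrix().T
    return np.array(f["xyz"]),v/np.linalg.norm(v,axis=1,keepdims=True)
def plane(f,uv,z):
    o,v=ray(f,uv);return o+v*((z-o[2])/v[:,2])[:,None]
def tri(f,a,g,b):
    o,v=ray(f,a);p,w=ray(g,b);v=v[0];w=w[0]
    t=np.linalg.lstsq(np.c_[v,-w],p-o,rcond=None)[0]
    A=o+t[0]*v;B=p+t[1]*w;return (A+B)/2,np.linalg.norm(A-B)
def proj(f,P):
    q=(np.array(P,float).reshape(-1,3)-f["xyz"])@R.from_euler('xyz',f["rotation"],degrees=True).as_matrix()
    s=q[:,:2]/q[:,2:];s=s*(1+f["k1"]*(s**2).sum(1,keepdims=True));K=f["camera_matrix"]
    return s*[K[0,0],K[1,1]]+K[:2,2]
E
python3 - <<'E'
import pickle
from h import *
d=pickle.load(open("f0.pkl","rb"));t,s=d["top"],d["scene"]
a=t["image"][175:287,210:300];b=s["image"][222:318,208:358]
A=cv2.resize(a,None,fx=5,fy=5,interpolation=cv2.INTER_CUBIC);
cv2.imwrite("pics/cropt.png",A[:,:,::-1]);cv2.imwrite("pics/crops.png",cv2.resize(b,None,fx=5,fy=5,interpolation=cv2.INTER_CUBIC)[:,:,::-1])
g=cv2.cvtColor(t["image"],cv2.COLOR_RGB2GRAY)
m=((g>55)&(g<200)).astype(np.uint8);m[:165]=0;m[258:]=0;m[:,:350]=0;m[:,460:]=0
c=max(cv2.findContours(m,0,2)[0],key=cv2.contourArea);rc=cv2.minAreaRect(c);bx=cv2.boxPoints(rc)
ap=cv2.approxPolyDP(cv2.convexHull(c),5,True).reshape(-1,2);print("tray",rc,ap.tolist())
P=plane(t,ap,22);print(P.round(1),np.linalg.norm(P-np.roll(P,-1,0),axis=1),P.mean(0))
print("tray corners in scene",proj(s,P).round(1).tolist())
E
```

```text
tray ((405.85980224609375, 211.69029235839844), (82.16580963134766, 70.19158935546875), 11.481989860534668) [[373, 170], [451, 186], [439, 252], [359, 237]]
[[ 643.6  -79.8   22. ]
 [ 616.1 -227.2   22. ]
 [ 491.5 -202.8   22. ]
 [ 515.7  -54.8   22. ]] [149.88236077 126.99062939 149.93689581 130.22160741] [ 566.72682058 -141.16418192   22.        ]
tray corners in scene [[299.9, 176.3], [349.2, 148.1], [400.0, 167.3], [353.3, 200.5]]
```

View pics/cropt.png

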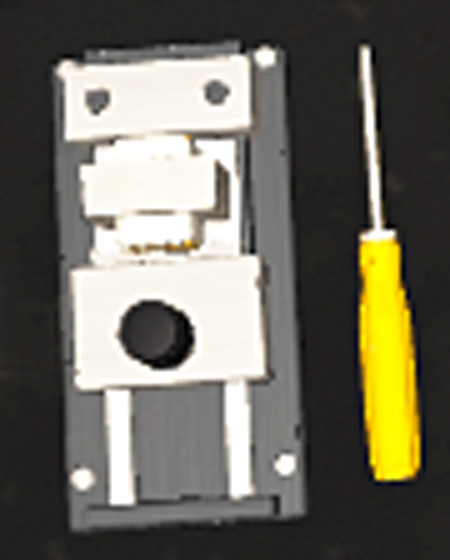

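View pics/crops.png

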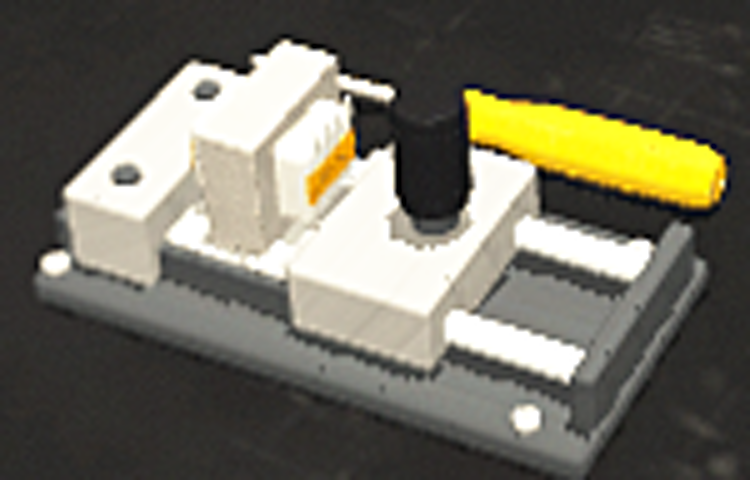

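The enlarged views show the core top face at top-crop corners (82,163), (217,150), (217,203), (85,215) and scene-crop corners (193,138), (285,40), (338,62), (245,155). The knob top is centred at about (151,331) in the top crop and (432,100) in the scene crop. The screwdriver lies to the right (-y) of the vice.

Run:
```python
import pickle
from h import *
d=pickle.load(open("f0.pkl","rb"));t,s=d["top"],d["scene"]
T=lambda p:(np.array(p,float)+.5)/5-.5+[210,175]
S=lambda p:(np.array(p,float)+.5)/5-.5+[208,222]
for n,a,b in [("knobtop",(151,331),(432,100)),("c0",(82,163),(193,138)),("c1",(217,150),(285,40)),("c2",(217,203),(338,62)),("c3",(85,215),(245,155)),("ctr",(150,183),(265,99)),
 ("fixjaw hole1",(97,100),(126,175)),("hole2",(216,91),(206,91)),("screw BL",(83,479),(527,418)),("jawNearL",(78,388),(435,365))]:
    p,e=tri(t,T(a),s,S(b));print(n,p.round(1),e.round(1))
    if n=='knobtop':print(plane(t,T(a),80),plane(s,S(b),80))
core=T([(82,163),(217,150),(217,203),(85,215)]);C=plane(t,core,65);print(C.round(1),C.mean(0))
C2=plane(s,S([(193,138),(285,40),(338,62),(245,155)]),65);print(C2.round(1),C2.mean(0))
ang=lambda p,q:np.degrees(np.arctan2(*(p-q)[[1,0]]))
for n,a,b,z in [("screws",(83,479),(66,66),10),("screwsR",(286,464),(265,56),10),("jawL",(78,388),(73,270),37),("jawR",(267,378),(262,256),37)]:
    P=plane(t,T([a,b]),z);print(n,ang(P[1],P[0]),P.round(0).tolist())
for a,b,z in [((97,100),(216,91),37),((78,388),(267,378),37),((73,270),(262,256),37),((82,163),(217,150),65),((85,215),(217,203),65)]:
    P=plane(t,T([a,b]),z);print("y",ang(P[0],P[1])-90)
# tray via scene
print("tray scene", plane(s,[[400,168],[353,202],[301,178],[351,150]],22).round(1).tolist())
```

```text
knobtop [498.5 156.3  80.2] 0.3
[[498.61054198 156.39079838  80.        ]] [[498.43365622 156.07330151  80.        ]]
c0 [559.5 187.1  64.4] 0.1
c1 [564.4 138.   65.4] 1.8
c2 [545.6 137.4  63.7] 1.5
c3 [541.5 185.5  64.1] 1.7
ctr [552.9 162.2  63.9] 0.0
fixjaw hole1 [586.6 187.7  40.5] 0.1
hole2 [591.2 143.7  40. ] 0.1
screw BL [448.2 190.7  13.4] 0.4
jawNearL [479.6 192.1  19.6] 4.1
[[559.4 187.   65. ]
 [565.3 138.5  65. ]
 [546.1 137.6  65. ]
 [540.6 184.8  65. ]] [552.85283161 161.98939289  65.        ]
[[559.  187.7  65. ]
 [563.8 137.3  65. ]
 [543.8 138.5  65. ]
 [541.6 186.6  65. ]] [552.05058524 162.5527823   65.        ]
screws 5.562837531203781 [[448.0, 191.0, 10.0], [605.0, 207.0, 10.0]]
screwsR 5.399150205769098 [[456.0, 115.0, 10.0], [611.0, 130.0, 10.0]]
jawL 5.612347245808558 [[480.0, 190.0, 37.0], [524.0, 194.0, 37.0]]
jawR 4.836933443263832 [[486.0, 121.0, 37.0], [531.0, 124.0, 37.0]]
y 5.707507157451218
y 4.5435560645366735
y 5.692455003524586
y 6.922761185604202
y 6.63387868022302
tray scene [[490.4, -200.3, 22.0], [514.0, -50.2, 22.0], [638.3, -75.5, 22.0], [608.8, -221.3, 22.0]]
```

Measurements agree across the two views:

| Item | Position (mm) | Height check | Yaw |
|---|---|---|---|
| Knob | (498.5, 156.3) | top at 80 | – |
| Transformer core | (552.5, 162.2) | top at 64–65 | – |
| Vice | – | – | about 5.5° |
| Tray | (565.5, -139.5) | – | about -10.6° |

I'm approaching with yaw -174.5, which is a +166.6° turn.

Call:
{"name": "step_arm", "arguments": {
  "commands": [
    [[0.041,0.082,0],0.023],
    [[0.082,0.163,0],0.046],
    [[0.123,0.245,0],0.069],
    [[0.164,0.326,0],0.092],
    [[0.205,0.408,0],0.116],
    [[0.246,0.49,0],0.139],
    [[0.287,0.571,0],0.162],
    [[0.328,0.653,0],0.185],
    [[0.369,0.734,0],0.208],
    [[0.41,0.816,0],0.231]
  ],
  "gripper": 0
}}

```text
time_s: 1.1
position: [252.2, -332.7, 231.1]
ee_rot: [-180.0, -0.0, 60.6]
contact_force: [1.1, -0.4, -0.3]
opening: 1.0
grasp_force: 0.0
```

Call:
{"name": "step_arm", "arguments": {
  "commands": [
    [[0.041,0.082,0],0.023],
    [[0.082,0.163,0],0.046],
    [[0.123,0.245,0],0.069],
    [[0.164,0.326,0],0.092],
    [[0.205,0.408,0],0.116],
    [[0.246,0.49,0],0.139],
    [[0.287,0.571,0],0.162],
    [[0.328,0.653,0],0.185],
    [[0.369,0.734,0],0.208],
    [[0.41,0.816,0],0.231]
  ]
}}

```text
time_s: 2.1
position: [334.1, -169.5, 231.1]
ee_rot: [-180.0, -0.0, 102.2]
contact_force: [-0.4, -0.3, 0.4]
opening: 0.996
grasp_force: 0.0
```

```bash
python3 -c "
from station import r
print(r.get_obs()['joint_positions'])"
```

```text
[-3.94165594e+01  2.59084372e-01 -2.07409312e+01  6.90195391e+01
 -2.35031700e-03  3.83622950e+01]
```

Call:
{"name": "step_arm", "arguments": {
  "commands": [
    [[0.041,0.082,0],0.023],
    [[0.082,0.163,0],0.046],
    [[0.123,0.245,0],0.069],
    [[0.164,0.326,0],0.092],
    [[0.205,0.408,0],0.116],
    [[0.246,0.49,0],0.139],
    [[0.287,0.571,0],0.162],
    [[0.328,0.653,0],0.185],
    [[0.369,0.734,0],0.208],
    [[0.41,0.816,0],0.231]
  ]
}}

```text
time_s: 3.1
position: [416.1, -6.4, 231.1]
ee_rot: [-180.0, -0.0, 143.8]
contact_force: [0.7, -0.5, -0.1]
opening: 1.001
grasp_force: 0.0
```

Call:
{"name": "step_arm", "arguments": {
  "commands": [
    [[0.041,0.082,-0.02],0.023],
    [[0.082,0.163,-0.04],0.046],
    [[0.123,0.245,-0.08],0.069],
    [[0.164,0.326,-0.12],0.092],
    [[0.205,0.408,-0.16],0.116],
    [[0.246,0.49,-0.2],0.139],
    [[0.287,0.571,-0.24],0.162],
    [[0.328,0.653,-0.28],0.185],
    [[0.369,0.734,-0.32],0.208],
    [[0.41,0.816,-0.35],0.231]
  ]
}}

```text
time_s: 4.1
position: [498.0, 156.8, 160.5]
ee_rot: [-180.0, -0.1, -174.6]
contact_force: [-0.4, -0.6, 0.4]
opening: 0.995
grasp_force: 0.0
```

Call:
{"name": "step_arm", "arguments": {
  "commands": [
    [[0.0,0,-0.07],0],
    [[0,0,-0.14],0],
    [[0,0,-0.21],0],
    [[0,0,-0.28],0],
    [[0.002,-0.002,-0.35],0],
    [[0.002,-0.002,-0.42],0],
    [[0.002,-0.002,-0.48],0],
    [[0.002,-0.002,-0.53],0],
    [[0.002,-0.002,-0.56],0],
    [[0.002,-0.002,-0.56],0]
  ]
}}

```text
time_s: 5.1
position: [498.0, 155.6, 48.7]
ee_rot: [-180.0, -0.1, -174.8]
contact_force: [-0.3, -0.9, -0.2]
opening: 1.003
grasp_force: 0.0
```

Call:
{"name": "step_arm", "arguments": {
  "commands": [
    [[0,0,0],0],
    [[0,0,0],0],
    [[0,0,0],0],
    [[0,0,0],0],
    [[0,0,0],0],
    [[0,0,0],0],
    [[0,0,0],0],
    [[0,0,0],0],
    [[0,0,0],0],
    [[0,0,0],0]
  ],
  "gripper": 255
}}

```text
time_s: 6.1
position: [498.6, 156.8, 49.8]
ee_rot: [179.9, 0.1, -174.7]
contact_force: [-2.2, 8.4, 5.5]
opening: 0.239
grasp_force: 58.4
```

Call:
{"name": "step_arm", "arguments": {
  "commands": [
    [[-0.02,-0.002,0],0],
    [[-0.04,-0.004,0],0],
    [[-0.06,-0.006,0],0],
    [[-0.08,-0.008,0],0],
    [[-0.1,-0.01,0],0],
    [[-0.12,-0.012,0],0],
    [[-0.14,-0.014,0],0],
    [[-0.16,-0.015,0],0],
    [[-0.18,-0.017,0],0],
    [[-0.195,-0.019,0],0]
  ]
}}

```text
time_s: 7.1
position: [460.2, 153.2, 49.8]
ee_rot: [179.8, 0.1, -174.7]
contact_force: [2.3, 11.6, 1.3]
opening: 0.241
grasp_force: 58.6
```

Call:
{"name": "step_arm", "arguments": {
  "commands": [
    [[0,0,0],0],
    [[0,0,0],0],
    [[0,0,0],0],
    [[0,0,0],0],
    [[0,0,0],0],
    [[0,0,0],0],
    [[0,0,0],0],
    [[0,0,0],0],
    [[0,0,0],0],
    [[0,0,0],0]
  ],
  "gripper": 0
}}

```text
time_s: 8.1
position: [459.4, 151.9, 49.3]
ee_rot: [-180.0, -0.0, -174.8]
contact_force: [-1.2, 0.2, -1.1]
opening: 1.002
grasp_force: 0.0
```

Call:
{"name": "step_arm", "arguments": {
  "commands": [
    [[0,0,0.04],0],
    [[0,0,0.1],0],
    [[0,0,0.17],0],
    [[0,0,0.25],0],
    [[-0.02,0,0.33],0],
    [[-0.08,-0.04,0.41],0],
    [[-0.16,-0.1,0.49],0],
    [[-0.25,-0.15,0.55],0],
    [[-0.33,-0.2,0.58],0],
    [[-0.38,-0.22,0.6],0]
  ]
}}

```text
time_s: 9.1
position: [382.6, 107.4, 170.3]
ee_rot: [-180.0, 0.1, -174.8]
contact_force: [0.7, -0.5, 0.4]
opening: 1.003
grasp_force: 0.0
```

Run:
```python
from station import r
import cv2,pickle,numpy as np
d={n:r.grab_frame(n) for n in("scene","top")}
pickle.dump(d,open("f1.pkl","wb"))
a=cv2.resize(d["top"]["image"][175:287,205:285],None,fx=5,fy=5,interpolation=cv2.INTER_CUBIC)
b=cv2.resize(d["scene"]["image"][222:318,208:358],None,fx=5,fy=5,interpolation=cv2.INTER_CUBIC)
cv2.imwrite("pics/t1.png",a[:,:,::-1]);cv2.imwrite("pics/s1.png",b[:,:,::-1])
```

```text
(no output)
```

View pics/t1.png

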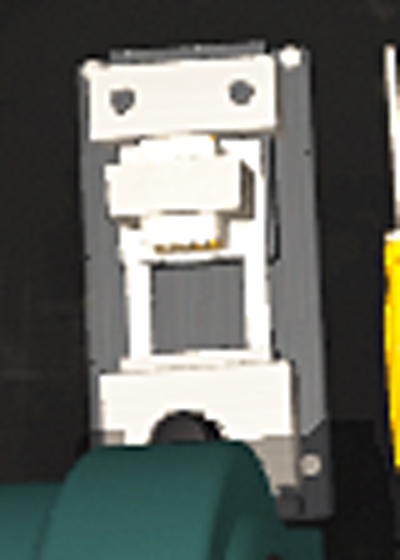

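View pics/s1.png

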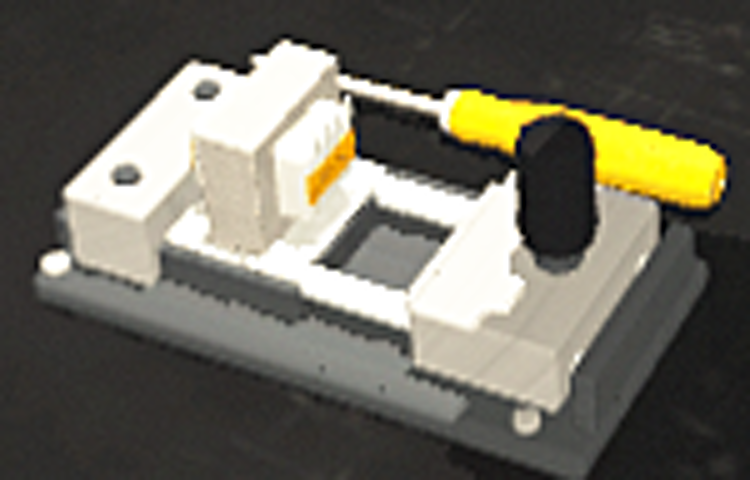

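The jaw is open about 39 mm and the transformer hasn't moved: its core top corners are the same in scene-crop pixels. Before lifting, I'll check whether the fixed jaw overlaps the foot.

Run:
```python
import pickle
from h import *
d=pickle.load(open("f0.pkl","rb"));t,s=d["top"],d["scene"]
T=lambda p:(np.array(p,float)+.5)/5-.5+[210,175]
S=lambda p:(np.array(p,float)+.5)/5-.5+[208,222]
c=np.array([552.5,162.2]);u=np.array([np.cos(.096),np.sin(.096)])
for n,P in [("fix top edge",plane(t,T([(68,141),(250,131)]),37)),("fix scene",plane(s,S([(160,232)]),37)),("fix scene bottom",plane(s,S([(158,283)]),10)),("foot front",plane(t,T([(92,263),(242,250)]),25)),("slide edge",plane(t,T([(73,268),(262,256)]),37))]:
    print(n,P.round(1).tolist(),((P[:,:2]-c)@u).round(1))
```

```text
fix top edge [[571.6, 198.4, 37.0], [576.9, 130.8, 37.0]] [22.5 21.3]
fix scene [[564.9, 199.7, 37.0]] [16.]
fix scene bottom [[573.4, 194.5, 10.0]] [23.9]
foot front [[527.6, 189.3, 25.0], [533.9, 133.4, 25.0]] [-22.1 -21.2]
slide edge [[524.4, 193.9, 37.0], [530.6, 124.3, 37.0]] [-25.  -25.5]
```

The top view puts the fixed jaw's upper edge at the foot edge (+22 mm). The scene-view reading (+16) was taken at a doubtful pixel. To rule out a fixed lip I'll slide the transformer 7 mm toward the robot before lifting. Next is the approach above it.

Call:
{"name": "step_arm", "arguments": {
  "commands": [
    [[0.085,0.027,0],0],
    [[0.17,0.055,0],0],
    [[0.255,0.082,0],0],
    [[0.34,0.11,0],0],
    [[0.425,0.137,0],0],
    [[0.51,0.164,0],0],
    [[0.595,0.192,0],0],
    [[0.68,0.22,0],0],
    [[0.765,0.247,0],0],
    [[0.85,0.274,0],0]
  ]
}}

```text
time_s: 10.2
position: [554.7, 163.5, 168.6]
ee_rot: [180.0, -0.0, -174.8]
contact_force: [-0.1, -0.2, -0.4]
opening: 1.001
grasp_force: 0.0
```

Call:
{"name": "step_arm", "arguments": {
  "commands": [
    [[0,0,-0.07],0],
    [[0,0,-0.15],0],
    [[0,0,-0.23],0],
    [[0,0,-0.31],0],
    [[0,0,-0.39],0],
    [[0,0,-0.47],0],
    [[0,0,-0.55],0],
    [[0,0,-0.62],0],
    [[0,0,-0.67],0],
    [[0,0,-0.69],0]
  ]
}}

```text
time_s: 11.2
position: [553.3, 162.9, 30.0]
ee_rot: [-180.0, -0.1, -174.8]
contact_force: [-0.3, 0.6, -0.6]
opening: 1.004
grasp_force: 0.0
```

Call:
{"name": "step_arm", "arguments": {
  "commands": [
    [[0,0,0],0],
    [[0,0,0],0],
    [[0,0,0],0],
    [[0,0,0],0],
    [[0,0,0],0],
    [[0,0,0],0],
    [[0,0,0],0],
    [[0,0,0],0],
    [[0,0,0],0],
    [[0,0,0],0]
  ],
  "gripper": 255
}}

```text
time_s: 12.2
position: [553.9, 162.8, 32.1]
ee_rot: [180.0, 0.1, -174.8]
contact_force: [-1.5, 0.1, 6.8]
opening: 0.556
grasp_force: 62.7
```

Gripped at about 47 mm, which matches the 48 mm core. Now the slide and lift.

Call:
{"name": "step_arm", "arguments": {
  "commands": [
    [[0,0,0.004],0],
    [[-0.01,-0.001,0.006],0],
    [[-0.02,-0.002,0.006],0],
    [[-0.03,-0.003,0.006],0],
    [[-0.035,-0.003,0.006],0],
    [[-0.035,-0.003,0.02],0],
    [[-0.035,-0.003,0.05],0],
    [[-0.035,-0.003,0.09],0],
    [[-0.035,-0.003,0.13],0],
    [[-0.035,-0.003,0.17],0]
  ]
}}

```text
time_s: 13.2
position: [546.6, 162.1, 66.3]
ee_rot: [180.0, 0.0, -174.8]
contact_force: [0.9, -0.4, -2.8]
opening: 0.553
grasp_force: 62.0
```

Call:
{"name": "step_arm", "arguments": {
  "commands": [
    [[0,0,0.04],0],
    [[0,0,0.08],0],
    [[0,0,0.13],0],
    [[0,0,0.18],0],
    [[0,0,0.23],0],
    [[0,0,0.28],0],
    [[0,0,0.33],0],
    [[0,0,0.38],0],
    [[0,0,0.4],0],
    [[0,0,0.4],0]
  ]
}}

```text
time_s: 14.2
position: [546.7, 162.1, 145.9]
ee_rot: [180.0, 0.1, -174.8]
contact_force: [-0.2, -0.1, -3.0]
opening: 0.553
grasp_force: 62.0
```

Lifted: the vertical load is about 3 N, and the grip is unchanged. Now carrying it to the tray and turning -16°.

Call:
{"name": "step_arm", "arguments": {
  "commands": [
    [[0.003,-0.04,0],-0.003],
    [[0.007,-0.11,0],-0.007],
    [[0.012,-0.19,0],-0.012],
    [[0.017,-0.27,0],-0.017],
    [[0.022,-0.35,0],-0.022],
    [[0.027,-0.43,0],-0.027],
    [[0.032,-0.51,0],-0.032],
    [[0.037,-0.59,0],-0.036],
    [[0.042,-0.67,0],-0.04],
    [[0.048,-0.75,0],-0.044]
  ]
}}

```text
time_s: 15.2
position: [556.1, 10.7, 145.3]
ee_rot: [180.0, 0.0, 177.2]
contact_force: [-0.2, -0.8, -3.0]
opening: 0.55
grasp_force: 62.2
```

Call:
{"name": "step_arm", "arguments": {
  "commands": [
    [[0.006,-0.08,0],-0.005],
    [[0.012,-0.16,0],-0.01],
    [[0.018,-0.24,0],-0.015],
    [[0.024,-0.32,0],-0.02],
    [[0.03,-0.4,0],-0.025],
    [[0.036,-0.48,0],-0.03],
    [[0.04,-0.56,0],-0.034],
    [[0.044,-0.64,0],-0.038],
    [[0.047,-0.71,0],-0.042],
    [[0.048,-0.758,0],-0.044]
  ]
}}

```text
time_s: 16.2
position: [565.7, -140.9, 145.2]
ee_rot: [-180.0, 0.0, 169.3]
contact_force: [-0.3, 0.4, -2.0]
opening: 0.553
grasp_force: 62.1
```

Call:
{"name": "step_arm", "arguments": {
  "commands": [
    [[0,0,0],0],
    [[0,0,-0.03],0],
    [[0,0,-0.08],0],
    [[0,0,-0.14],0],
    [[0,0,-0.2],0],
    [[0,0,-0.26],0],
    [[0,0,-0.32],0],
    [[0,0,-0.38],0],
    [[0,0,-0.42],0],
    [[0,0,-0.44],0]
  ]
}}

```text
time_s: 17.2
position: [565.3, -139.4, 56.3]
ee_rot: [180.0, -0.1, 169.4]
contact_force: [0.8, -0.2, -2.2]
opening: 0.551
grasp_force: 62.2
```

Run:
```python
from station import r
import cv2,pickle,numpy as np
d={n:r.grab_frame(n) for n in("scene","top")}
pickle.dump(d,open("f2.pkl","wb"))
a=cv2.resize(d["top"]["image"][140:270,340:470],None,fx=3,fy=3,interpolation=cv2.INTER_CUBIC)
b=cv2.resize(d["scene"]["image"][110:240,280:412],None,fx=3,fy=3,interpolation=cv2.INTER_CUBIC)
cv2.imwrite("pics/c2.png",np.hstack([a,b])[:,:,::-1])
```

```text
(no output)
```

View pics/c2.png

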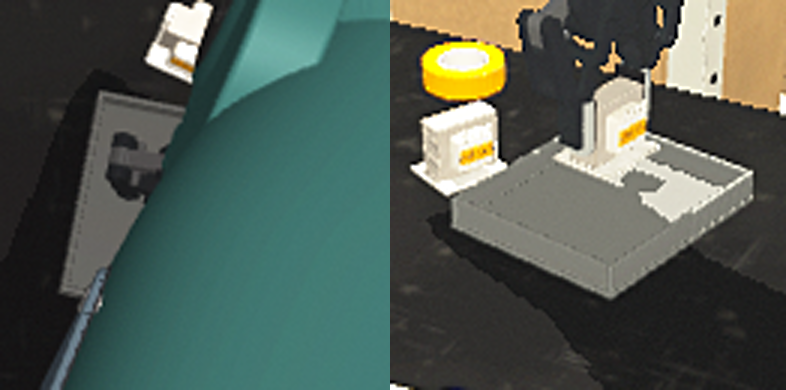

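The transformer is held upright above the middle of the tray, with its foot at about (352,163) in the scene view and the finger clear of the walls. I'm lowering it until it makes contact.

Call:
{"name": "step_arm", "arguments": {
  "commands": [
    [[0,0,-0.03],0],
    [[0,0,-0.06],0],
    [[0,0,-0.09],0],
    [[0,0,-0.12],0],
    [[0,0,-0.14],0],
    [[0,0,-0.16],0],
    [[0,0,-0.175],0],
    [[0,0,-0.185],0],
    [[0,0,-0.19],0],
    [[0,0,-0.195],0]
  ]
}}

```text
time_s: 18.3
position: [565.7, -139.5, 18.3]
ee_rot: [-180.0, 0.0, 169.4]
contact_force: [-0.2, 0.1, -3.3]
opening: 0.552
grasp_force: 62.2
```

Call:
{"name": "step_arm", "arguments": {
  "commands": [
    [[0,0,-0.001],0],
    [[0,0,-0.002],0],
    [[0,0,-0.003],0],
    [[0,0,-0.004],0],
    [[0,0,-0.005],0],
    [[0,0,-0.006],0],
    [[0,0,-0.007],0],
    [[0,0,-0.008],0],
    [[0,0,-0.009],0],
    [[0,0,-0.01],0]
  ]
}}

```text
time_s: 19.3
position: [565.6, -139.5, 16.2]
ee_rot: [-180.0, -0.0, 169.4]
contact_force: [0.1, 0.4, -3.2]
opening: 0.551
grasp_force: 62.2
```

Call:
{"name": "step_arm", "arguments": {
  "commands": [
    [[0,0,-0.001],0],
    [[0,0,-0.002],0],
    [[0,0,-0.003],0],
    [[0,0,-0.004],0],
    [[0,0,-0.005],0],
    [[0,0,-0.006],0],
    [[0,0,-0.007],0],
    [[0,0,-0.008],0],
    [[0,0,-0.009],0],
    [[0,0,-0.01],0]
  ]
}}

```text
time_s: 20.3
position: [565.6, -139.5, 14.3]
ee_rot: [-180.0, 0.0, 169.4]
contact_force: [0.7, -0.8, -2.7]
opening: 0.554
grasp_force: 62.2
```

Call:
{"name": "step_arm", "arguments": {
  "commands": [
    [[0,0,-0.001],0],
    [[0,0,-0.002],0],
    [[0,0,-0.003],0],
    [[0,0,-0.004],0],
    [[0,0,-0.005],0],
    [[0,0,-0.006],0],
    [[0,0,-0.007],0],
    [[0,0,-0.008],0],
    [[0,0,-0.009],0],
    [[0,0,-0.01],0]
  ]
}}

```text
time_s: 21.3
position: [565.7, -139.5, 14.1]
ee_rot: [-180.0, 0.1, 169.4]
contact_force: [-11.3, 2.8, 32.5]
opening: 0.558
grasp_force: 66.0
```

Contact at TCP z 14, as expected. I'll back off the preload, then release.

Call:
{"name": "step_arm", "arguments": {
  "commands": [
    [[0,0,0.002],0],
    [[0,0,0.004],0],
    [[0,0,0.006],0],
    [[0,0,0.007],0],
    [[0,0,0.007],0],
    [[0,0,0.007],0],
    [[0,0,0.007],0],
    [[0,0,0.007],0],
    [[0,0,0.007],0],
    [[0,0,0.007],0]
  ]
}}

```text
time_s: 22.3
position: [565.6, -139.5, 14.1]
ee_rot: [-180.0, 0.0, 169.4]
contact_force: [-3.9, 1.2, 7.4]
opening: 0.554
grasp_force: 63.3
```

Call:
{"name": "step_arm", "arguments": {
  "commands": [
    [[0,0,0],0],
    [[0,0,0],0],
    [[0,0,0],0],
    [[0,0,0],0],
    [[0,0,0],0],
    [[0,0,0],0],
    [[0,0,0],0],
    [[0,0,0],0],
    [[0,0,0],0],
    [[0,0,0],0]
  ],
  "gripper": 0
}}

```text
time_s: 23.3
position: [565.6, -139.5, 13.7]
ee_rot: [180.0, 0.0, 169.4]
contact_force: [-0.4, 0.3, 0.6]
opening: 1.0
grasp_force: 0.0
```

Call:
{"name": "step_arm", "arguments": {
  "commands": [
    [[0,0,0.02],0],
    [[0,0,0.06],0],
    [[0,0,0.12],0],
    [[0,0,0.19],0],
    [[0,0,0.27],0],
    [[0,0,0.36],0],
    [[0,0,0.46],0],
    [[-0.05,0,0.56],0],
    [[-0.15,0,0.65],0],
    [[-0.25,0,0.7],0]
  ]
}}

```text
time_s: 24.3
position: [515.6, -139.6, 156.0]
ee_rot: [-180.0, 0.1, 169.4]
contact_force: [-0.4, -0.2, 0.2]
opening: 1.0
grasp_force: 0.0
```

Call:
{"name": "step_arm", "arguments": {
  "commands": [
    [[-0.1,0,0],0],
    [[-0.2,0,0],0],
    [[-0.3,0,0],0],
    [[-0.4,0,0],0],
    [[-0.5,0,0],0],
    [[-0.6,0,0],0],
    [[-0.65,0,0],0],
    [[-0.68,0,0],0],
    [[-0.7,0,0],0],
    [[-0.7,0,0],0]
  ]
}}

```text
time_s: 25.3
position: [375.8, -139.6, 153.9]
ee_rot: [-180.0, 0.0, 169.4]
contact_force: [0.8, 0.2, -0.1]
opening: 1.001
grasp_force: 0.0
```

Run:
```python
from station import r
import cv2
f=r.grab_frame("scene")
cv2.imwrite("pics/e.png",cv2.resize(f["image"][110:320,200:420],None,fx=2.7,fy=2.7,interpolation=cv2.INTER_CUBIC)[:,:,::-1])
```

```text
(no output)
```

View pics/e.png

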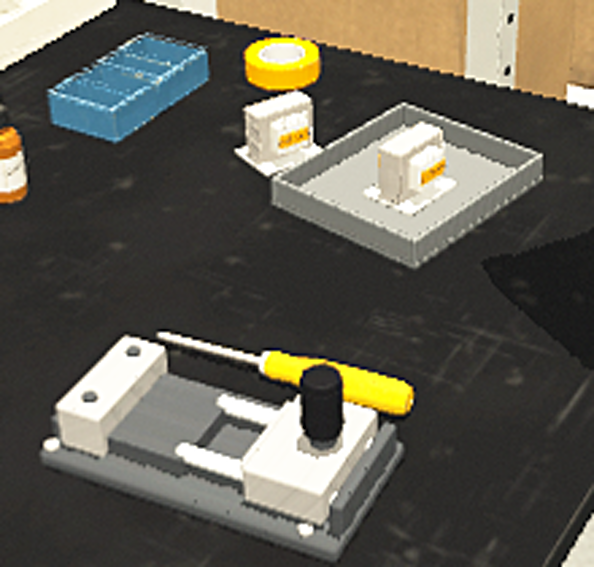

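The transformer stands upright in the middle of the tray at about (410,175) in this crop. The jaw is open and the gripper is clear.

```bash
python3 -c "
from station import r
print(r.sign_off())"
```

```text
the job is handed in; nothing more can be done
None
```

The transformer stands upright and released in the middle of the tray, with the vice jaw left open about 39 mm; I handed the job in at about 25 s, and no verdict was returned.

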